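Free a glued squeegee block from its wing-nut clamp

TASK

The glue on the squeegee block has set: undo the clamp's wing nut (anticlockwise seen from above) in short turns between the two guide posts, without straining against the posts, until the bar's lip has risen clear of the block's pocket. Then draw the block out from under the bar, away from the nut, and set it down gently in the white tray, lying flat on its underside, and let go. Leave the lamp housing, reel and stopper where they stand.

Things in the scene. Friction and masses are not known exactly. Their poses are not given: they have to be found in the camera images.
- press: glue clamp fixed to the counter: wooden baseboard 270 x 116 mm, 12 mm thick, spanning own x -207 to +63 mm, y +-58 mm. Origin at counter level on the axis of its upright stud. A steel clamp bar 30 mm wide runs along own x from -85 to +55 mm, top 58 mm above the counter when down, with a cross arm to y +-62 mm at the stud. The squeegee block lies under the bar's -x end.
- lip (a point): lower end of the lip under the clamp bar's -x end, at the press's x = -75 mm, 8 mm thick in x, 18 mm wide in y. It hangs 8 mm under the bar and when down sits 6 mm deep in the block's pocket. With the lip up, the block is drawn level along the press's own -x, about 45 mm, to come out from under the bar.
- guides: the two upright steel guide posts, 12 mm diameter, tops 104 mm above the counter, at own x = 0, y = +-48 mm (same origin and axes as the press), one each side of the wing nut. Their inner faces are 42 mm from the nut's axis, so a wide-open gripper does not fit in every direction.
- nut_grip (a point): middle of the brass wing nut's wings, on its upright axis, 90 mm above the counter when tight. The wings are one flat upright plate 70 mm long (own x), 9 mm thick (own y), from 20 mm below to 15 mm above this point, the upper corners rounded; a hub of 17 mm radius is below them. Own z is up. Grasp over the plate, closing along own y.
- nut (a joint): angle of the wing nut in rad, growing anticlockwise from above (undoing). Nut and bar rise 2.5 mm per rad. 0 is tight; starts between 0 and 0.7; the lip is just clear of the block at 2.4; the thread ends at 4.5. Friction about 0.09 N m; it stays where left.
- block_center (a point): centre of the grey rubber squeegee block (rigid, 0.15 to 0.31 kg), 140 mm long (own x), 42 mm wide (own y), 30 mm high (own z up). In its top, 50 mm along +x from the centre, is a pocket 14 x 26 mm, 8 mm deep. It lies on the baseboard, long axis along the bar, centre 125 mm from the stud; the last 30 mm of its +x end is under the bar. Can be gripped across its width at the centre.
- tray: white plastic drying tray fixed to the counter, 230 (own x) x 120 (own y) mm outside, walls 5 mm thick and 28 mm high, floor 5 mm thick; origin at the centre of its underside. To the left or right of the clamp.
- lamp_center (a point): chrome enlarger lamp housing, standing on the counter, 103 mm diameter, 145 mm tall; point half-way up. Leave alone.
- reel_center (a point): white plastic film reel, 92 mm diameter, 60 mm tall, standing; point half-way up. Leave alone.
- stopper_center (a point): amber glass bottle stopper, 64 mm diameter head, 68 mm tall, standing; point half-way up. Leave alone.
Things that resemble listed ones, but are neither listed nor needed, are in the scene too. Of the things that look like the part that bears block_center, the middle-sized one is meant.

How it is judged:
By the outcome, as a careful person would: the job done as asked, in the order asked, and still so for the second after the job is handed in, with the robot touching nothing.
It also fails if it takes over 61 s, if anything falls off the work surface, if the arm or the gripper's body presses on something with over 40 N, if the wrist force passes 120 N, or if a joint passes its speed limit or range.

ROBOT

A 6-joint arm with a two-finger parallel gripper is mounted at the origin on the work surface. World frame = base frame: x ahead of the robot, y to its left, z up, the work surface at z = 0. Lengths are in m, angles in rad, forces in N, time in s.
With the tool pointing down it reaches from about 0.25 to 0.775 m from the base axis. Payload 4 kg.
Tool frame: the origin (TCP) lies at the very end of the fingers, on their centre line; the grasp point (between the pads) lies 19 mm behind it (robot.pinch_z is the distance from the TCP to the grasp point, in m); z points along the fingers, y is the line along which they close (so a half turn about z gives the same grasp; the last joint's range is limited). The gripper opens to 94 mm and grips with 3 to 60 N. Pads are 16 mm wide; open, the fingers measure 119 mm over their backs; the gripper's body (75 mm by 177 mm) begins 78 mm behind the grasp point.
Start: joints at [-1.314, 0.087, 1.371, -0, 1.684, -0.103], TCP at [0.194, -0.515, 0.206] pointing down, gripper open.
Joint ranges: [-3.1, 3.1], [-0.76, 2.03], [0.27, 2.55], [-1.08, 4.22], [0.17, 2.65], [-2.57, 2.57]. Speed limits (rad/s): [2.79, 2.79, 3.14, 3.14, 3.14, 3.14].

INTERFACE

Orientations are given as [roll, pitch, yaw] about the fixed x, y, z axes, in that order (R = Rz(yaw) Ry(pitch) Rx(roll)).
In Python, from bench import robot gives the robot as it stands.
- The arm moves only by the tool arm_command, never from a script. Its argument "targets" is one flat list of numbers, 7 for each row, row after row: the turn, a rotation vector about the tool's x, y, z in degrees, then the shift along the tool's x, y, z in mm, then the closure, from -1 (fully open) to 1 (shut). In form: [ax, ay, az, x, y, z, hand, ax, ay, az, x, y, z, hand, ...]. A call has 1 to 20 rows; each row is the pose to reach, as a shift and turn from the pose commanded when the call began, along the tool's axes at that moment; what a row does not reach only later rows make up. A row lasts 1/10 s, in which the tool goes at most 50 mm and 8.59 degrees, less where a joint would pass 70% of its speed; a pose out of reach is approached as far as the arm can. A call with a gripper value outside its range is refused whole. The fingers move at their own pace and stop on an object; the grip force is fixed at half the most. Time passes only in rows, so rows that repeat a pose let the fingers close. It gives the time, the measured TCP pose, the force, the opening and the grip force at its end, in the units of the state.
- robot.get_obs(): the state, without advancing time (a new reading comes with each control period).
- robot.snapshot(name): name is "scene" or "top"; returns a dict with "color" (480x640x3 uint8, red, green, blue), "range_z" (480x640 float32, m along the optical axis (not along the pixel's ray), 0 where there is no reading), "fx", "fy", "cx", "cy" (pixels), "T" (4x4, takes a point from camera to world coordinates). Camera axes: x right, y down, z forward; pixel columns grow to the right and rows downward; lengths in m; the calibration is good to about 2 mm. A picture is of the moment at which its call begins.
- robot.close_job(): hands the job in; it is judged then, once.
The state is a dict: "time": time; "joint_positions": joint angles; "qvel": joint speeds; "joint_torque": joint torques, N m; "tool_pos": TCP position; "ee_rot": TCP orientation; "wrist_force": force on the tool from outside, world axes, zero at the start; "wrist_torque": the same for the moment, N m; "width": finger opening in m; "finger_force": force on a finger pad.
Only numpy, scipy, OpenCV 4.12 (cv2) and the standard library are available. Lean on these libraries where they do the work, as an engineer would, in place of code of your own. Each camera call takes 0.05 s, during which the arm holds its last target. There are 200 camera calls.

## Working session

There is one attempt and no reset: what is moved stays moved. The work goes in short steps, Python scripts to look and compute and a tool call to move; the robot and the scene stay as the last step left them, time stands still between calls to the robot, and variables do not carry over. Pictures are saved under pics/ and viewed, at most 10 in all, crops included, and the job is handed in when it is done.

Besides the shell and the picture viewer there is one more tool, called as name(argument=value, ...) on one line, values as JSON. arm_command: Moves the arm, as the interface text tells. Its arguments: {"type":"object","properties":{"targets":{"type":"array"}},"required":["targets"]}

```bash
mkdir -p pics; ls; cat > h.py <<'E'
import numpy as np, cv2
from bench import robot
def snap(n,f=None):
    s=robot.snapshot(n)
    np.savez(f'{n}.npz',**s)
    if f: cv2.imwrite(f'pics/{f}.png',s['color'][:,:,::-1])
    return s
def cloud(s):
    z=s['range_z']; v,u=np.mgrid[:480,:640]
    P=np.stack([(u-s['cx'])/s['fx']*z,(v-s['cy'])/s['fy']*z,z],-1)
    T=np.array(s['T']); W=P@T[:3,:3].T+T[:3,3]; W[z==0]=np.nan
    return W
E
python3 - <<'E'
from h import *
for n in('top','scene'):
    s=snap(n,n+'0'); print(n,s['fx'],np.round(s['T'],3).tolist())
o=robot.get_obs(); print({k:np.round(v,3).tolist() for k,v in o.items()})
E
```

```text
pics
top 544.0967746682231 [[-0.014, -0.986, 0.167, 0.296], [-1.0, 0.011, -0.021, 0.017], [0.018, -0.167, -0.986, 1.346], [0.0, 0.0, 0.0, 1.0]]
scene 564.1999308636239 [[-0.412, 0.487, -0.771, 1.403], [0.911, 0.228, -0.343, 0.39], [0.009, -0.843, -0.537, 0.716], [0.0, 0.0, 0.0, 1.0]]
{'time': 0.1, 'joint_positions': [-1.314, 0.088, 1.372, -0.0, 1.684, -0.103], 'qvel': [0.0, 0.0, -0.003, -0.0, 0.001, -0.002], 'joint_torque': [0.002, -34.125, -30.33, 0.072, 0.03, -0.0], 'tool_pos': [0.194, -0.514, 0.204], 'ee_rot': [-3.14, -0.0, 0.36], 'wrist_force': [-0.392, 0.374, -0.094], 'wrist_torque': [0.019, -0.024, -0.057], 'finger_force': 0.0, 'width': 0.094}
```

View pics/top0.png

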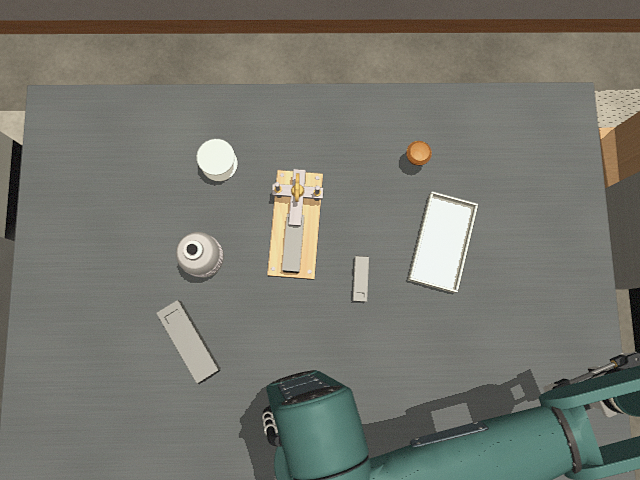

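View pics/scene0.png

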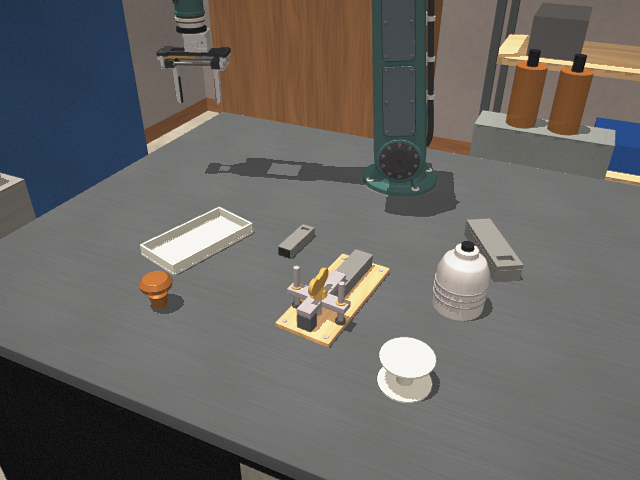

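The blocks that could be confused, in top-view pixels, are a large one at (188,342), a small one at (361,279), and the one under the bar at (293,247). I choose the one under the bar: it is middle-sized and clamped. The tray is at (443,242), the wing nut at about (297,190), and the guide posts at (277,189) and (318,191).

```bash
cat > m.py <<'E'
from h import *
s=dict(np.load('top.npz')); W=cloud(s); c=s['color']; hsv=cv2.cvtColor(c,cv2.COLOR_RGB2HSV)
def ray(u,v,z):
    d=s['T'][:3,:3]@np.array([(u-s['cx'])/s['fx'],(v-s['cy'])/s['fy'],1]); o=s['T'][:3,3]
    return o+d*(z-o[2])/d[2]
def rect(m,z,name):
    cs,_=cv2.findContours(m.astype(np.uint8),0,2); k=max(cs,key=cv2.contourArea)
    p=np.array([ray(u,v,z)[:2] for u,v in k[:,0]]).astype(np.float32)
    r=cv2.minAreaRect(p*1000); print(name,np.round(r[0],1),np.round(r[1],1),round(r[2],1)); return r
v,u=np.mgrid[:480,:640]
roi=(u>255)&(u<335)&(v>160)&(v<290)
wood=roi&(hsv[...,1]>60)&(W[...,2]<.03)
h=roi&(W[...,2]>.006)&(W[...,2]<.2)&(u>264)&(u<326)
cs=np.argwhere(wood); hull=cv2.convexHull(cs[:,::-1].astype(np.int32))
m=np.zeros((480,640),np.uint8); cv2.fillConvexPoly(m,hull,1); rect(m,.012,'board')
blk=roi&(hsv[...,1]<60)&(abs(W[...,2]-.042)<.006)&(v>222); rect(blk,.042,'block')
tr=(u>395)&(u<490)&(v>180)&(v<305)&(c.min(-1)>150); rect(tr,.028,'tray')
br=roi&(hsv[...,1]>110)&(W[...,2]>.075); p=W[br]; print(len(p)); 
print(np.round(p[:,:3].mean(0),4), np.round(np.linalg.svd(p[:,:2]-p[:,:2].mean(0),full_matrices=False)[2][0],3), p[:,2].max())
bar=roi&(hsv[...,1]<60)&(W[...,2]>.05)&(W[...,2]<.075); rect(bar,.06,'bar'); print('bar z',np.percentile(W[bar][:,2],[5,25,50,75,95]))
print('block z',np.median(W[blk][:,2]),'board z',np.median(W[wood][:,2]))
for n in ((271,283,183,196),(312,325,184,198)):
    g=(u>=n[0])&(u<n[1])&(v>=n[2])&(v<n[3])&(W[...,2]>.09); print('post',g.sum(),np.round(np.nanmean(W[g],0),4))
a=cv2.resize(c[165:285,255:335],None,fx=5,fy=5,interpolation=2)
s2=dict(np.load('scene.npz')); b=cv2.resize(s2['color'][240:350,270:400],None,fx=3,fy=3,interpolation=2)
o=np.zeros((600,790,3),np.uint8); o[:,:400]=a; o[:330,400:790]=b
cv2.imwrite('pics/crop1.png',o[:,:,::-1])
E
python3 m.py
```

```text
board [566.1  49.4] [119.9 273. ] 84.6
block [502.  55.] [ 41.6 121. ] 84.7
tray [ 515.5 -318. ] [120.8 229.7] 73.7
102
[0.6339 0.0419 0.0992] [-1.     0.004] 0.10870452170628742
bar [624.9  45.7] [119.1 121.4] 43.4
bar z [0.05225453 0.0547247  0.05671787 0.05852836 0.06096002]
block z 0.04065586797168863 board z 0.010603505865550256
post 22 [0.6407 0.0891 0.0994]
post 23 [ 0.6319 -0.0058  0.1014]
```

View pics/crop1.png

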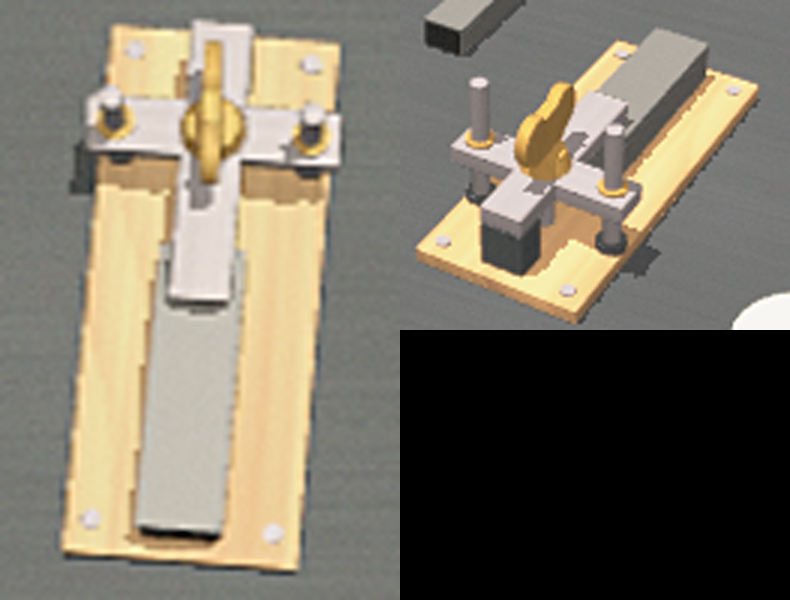

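The crop confirms the middle-sized block lies clamped under the bar, between wooden edges. The wing plate, at crop (212,110), is almost along the bar, turned about 5° anticlockwise.

Press: stud at about (637, 42) mm, with own x at -5.4°. Next I move above the nut with the fingers partly open (40 mm).

arm_command(targets=[0,0,21.5,611,-365,56,0.15,0,0,21.5,611,-365,56,0.15,0,0,21.5,611,-365,56,0.15,0,0,21.5,611,-365,56,0.15,0,0,21.5,611,-365,56,0.15,0,0,21.5,611,-365,56,0.15,0,0,21.5,611,-365,56,0.15,0,0,21.5,611,-365,56,0.15,0,0,21.5,611,-365,56,0.15,0,0,21.5,611,-365,56,0.15,0,0,21.5,611,-365,56,0.15,0,0,21.5,611,-365,56,0.15,0,0,21.5,611,-365,56,0.15,0,0,21.5,611,-365,56,0.15,0,0,21.5,611,-365,56,0.15,0,0,21.5,611,-365,56,0.15,0,0,21.5,611,-365,56,0.15,0,0,21.5,611,-365,56,0.15,0,0,21.5,611,-365,56,0.15,0,0,21.5,611,-365,56,0.15])

```text
time: 2.1
tool_pos: [0.6367, 0.0407, 0.1501]
ee_rot: [3.141, -0.001, -0.017]
wrist_force: [-0.4, -0.2, 0.6]
width: 0.0397
finger_force: 0.0
```

```bash
python3 - <<'E'
from h import *
s=snap('scene')
o=robot.get_obs(); print({k:np.round(v,4).tolist() for k,v in o.items() if k!='joint_torque'})
a=cv2.resize(s['color'][150:350,220:420],None,fx=3,fy=3,interpolation=2); cv2.imwrite('pics/s1.png',a[:,:,::-1])
E
```

```text
{'time': 2.15, 'joint_positions': [-0.0245, 0.2984, 1.2334, -0.0001, 1.6091, 1.5632], 'qvel': [0.0062, 0.004, -0.002, -0.0003, -0.0001, -0.0019], 'tool_pos': [0.6368, 0.041, 0.15], 'ee_rot': [3.1415, -0.0007, -0.0169], 'wrist_force': [0.6123, -0.6441, -0.1917], 'wrist_torque': [0.0474, 0.0035, 0.009], 'finger_force': 0.0, 'width': 0.0399}
```

View pics/s1.png

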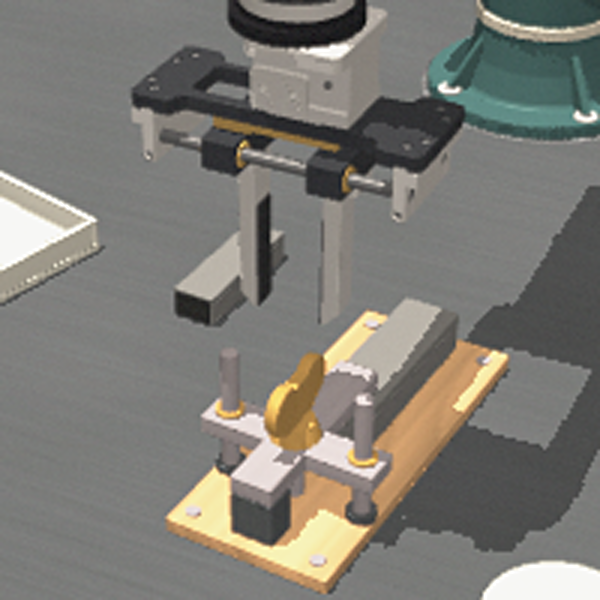

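The fingertips, at crop (258,303) and (330,320), straddle the plate at (298,390) and lie within the posts at (230,380) and (365,425). Next I descend and close.

arm_command(targets=[0,0,0,0,0,20,0.15,0,0,0,0,0,40,0.15,0,0,0,0,0,55,0.15,0,0,0,0,0,68,0.15,0,0,0,0,0,75,0.15,0,0,0,0,0,75,0.15,0,0,0,0,0,75,1,0,0,0,0,0,75,1,0,0,0,0,0,75,1,0,0,0,0,0,75,1])

```text
time: 3.15
tool_pos: [0.6374, 0.0421, 0.0752]
ee_rot: [-3.141, -0.001, -0.015]
wrist_force: [-0.2, 4.6, 1.2]
width: 0.0112
finger_force: 3.0
```

arm_command(targets=[0,0,0,0,-1,0,1,0,0,0,0,-1,0,1,0,0,-6,0,-1,-0.3,1,0,0,-12,0,-1,-0.5,1,0,0,-18,0,-1,-0.8,1])

```text
time: 3.65
tool_pos: [0.6376, 0.0421, 0.076]
ee_rot: [3.14, -0.001, 0.302]
wrist_force: [0.2, -2.1, 2.0]
width: 0.0092
finger_force: 30.0
```

arm_command(targets=[0,0,-7,0,0,-0.3,1,0,0,-14,0,0,-0.6,1,0,0,-21,0,0,-0.9,1,0,0,-28,0,0,-1.2,1,0,0,-35,0,0,-1.5,1,0,0,-42,0,0,-1.8,1,0,0,-42,0,0,-1.8,1,0,0,-42,0,0,-1.8,1])

```text
time: 4.45
tool_pos: [0.6392, 0.0401, 0.0779]
ee_rot: [3.135, 0.001, 1.031]
wrist_force: [4.4, -4.3, 0.5]
width: 0.009
finger_force: 30.0
```

arm_command(targets=[0,0,0,1.4,2.4,0,1,0,0,-7,1.4,2.4,-0.3,1,0,0,-14,1.4,2.4,-0.6,1,0,0,-21,1.4,2.4,-0.9,1,0,0,-28,1.4,2.4,-1.2,1,0,0,-35,1.4,2.4,-1.5,1,0,0,-38,1.4,2.4,-1.7,1,0,0,-38,1.4,2.4,-1.7,1])

```text
time: 5.25
tool_pos: [0.6416, 0.0396, 0.0796]
ee_rot: [3.138, 0.006, 1.694]
wrist_force: [3.7, -5.4, 1.4]
width: 0.0089
finger_force: 30.0
```

arm_command(targets=[0,0,0,-2,1,0,1,0,0,-7,-2,1,-0.3,1,0,0,-14,-2,1,-0.6,1,0,0,-21,-2,1,-0.9,1,0,0,-28,-2,1,-1.2,1,0,0,-35,-2,1,-1.5,1,0,0,-38,-2,1,-1.7,1,0,0,-38,-2,1,-1.7,1])

```text
time: 6.05
tool_pos: [0.6436, 0.0406, 0.0812]
ee_rot: [3.138, 0.005, 2.359]
wrist_force: [6.0, -0.8, -0.8]
width: 0.0087
finger_force: 30.0
```

arm_command(targets=[0,0,0,-0.7,2,0,1,0,0,-7,-0.7,2.5,-0.3,1,0,0,-14,-0.7,3,-0.6,1,0,0,-21,-0.7,3.5,-0.9,1,0,0,-28,-0.7,3.5,-1.2,1,0,0,-36,-0.7,3.5,-1.6,1,0,0,-38,-0.7,3.5,-1.7,1,0,0,-38,-0.7,3.5,-1.7,1])

```text
time: 6.85
tool_pos: [0.6447, 0.0428, 0.0828]
ee_rot: [-3.141, 0.002, 3.021]
wrist_force: [2.8, -1.6, 2.0]
width: 0.0091
finger_force: 30.0
```

arm_command(targets=[0,0,-7,0,0,-0.3,1,0,0,-14,0,0,-0.6,1,0,0,-14,0,0,-0.6,1,0,0,-14,0,0,-0.6,0.2,0,0,-14,0,0,-0.6,0.2,0,0,-14,0,0,-0.6,0.2,0,0,-14,0,0,-0.6,0.2,0,0,-14,0,0,-15,0.2,0,0,-14,0,0,-40,0.2,0,0,-14,0,0,-80,0.2,0,0,-14,0,0,-120,0.2,0,0,-14,0,0,-120,0.2])

```text
time: 8.05
tool_pos: [0.6473, 0.043, 0.212]
ee_rot: [-3.139, 0.015, -3.018]
wrist_force: [-0.6, 0.9, 1.0]
width: 0.0375
finger_force: 0.0
```

```bash
python3 - <<'E'
from h import *
s=snap('scene')
o=robot.get_obs(); print({k:np.round(v,4).tolist() for k,v in o.items() if k!='joint_torque'})
W=cloud(s); hsv=cv2.cvtColor(s['color'],cv2.COLOR_RGB2HSV)
# bar top heights, low-sat points near stud cross
m=(abs(W[...,0]-.64)<.07)&(abs(W[...,1]-.042)<.07)&(W[...,2]>.05)&(W[...,2]<.085)&(hsv[...,1]<50)
print(np.percentile(W[m][:,2],[10,25,50,75,90]))
s0=dict(np.load('top.npz'))
b=hsv[...,1]>130
p=W[b&(W[...,2]>.08)&(abs(W[...,0]-.64)<.06)&(abs(W[...,1]-.042)<.06)]; print('nut top',np.percentile(p[:,2],[50,99]), p.mean(0), np.linalg.svd(p[:,:2]-p[:,:2].mean(0),full_matrices=False)[2][0])
a=cv2.resize(s['color'][200:350,260:410],None,fx=4,fy=4,interpolation=2); cv2.imwrite('pics/s2.png',a[:,:,::-1])
E
```

```text
{'time': 8.1, 'joint_positions': [-0.021, 0.2988, 1.1179, -0.0001, 1.7148, -1.7157], 'qvel': [0.0001, 0.0415, 0.0941, -0.0001, -0.0163, 0.0001], 'tool_pos': [0.6461, 0.043, 0.2083], 'ee_rot': [-3.1401, 0.01, -3.0177], 'wrist_force': [0.4511, -0.2457, 0.0917], 'wrist_torque': [-0.0032, -0.0964, 0.0759], 'finger_force': 0.0, 'width': 0.0379}
[0.05703373 0.06215637 0.06486962 0.06613207 0.06743658]
nut top [0.11043353 0.34054272] [0.6549979  0.04531987 0.1933882 ] [ 0.86543914 -0.50101407]
```

View pics/s2.png

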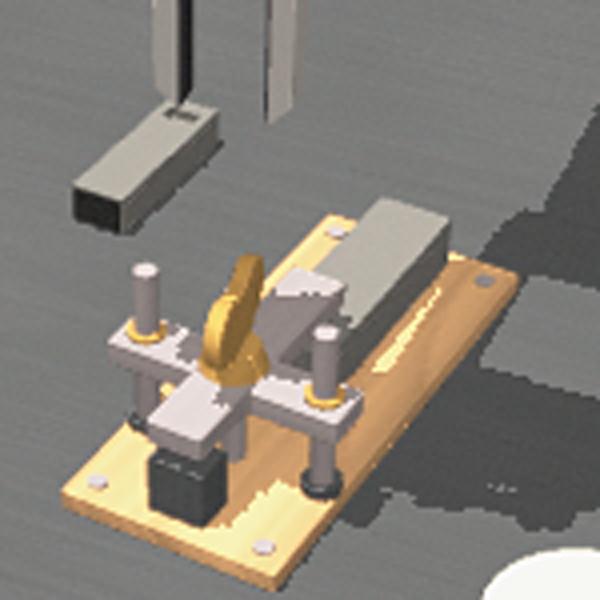

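The bar has risen about 8 mm (top ~66 mm at crop (180,410)), the fingers are free, and the block at (390,260) hasn't moved. Next I move over the block.

arm_command(targets=[0,0,6,40,8,20,-0.5,0,0,12.4,85,18,50,-0.5,0,0,12.4,131,27,90,-0.5,0,0,12.4,131,27,106,-0.5,0,0,12.4,131,27,106,-0.5,0,0,12.4,131,27,106,-0.5,0,0,12.4,131,27,106,-0.5,0,0,12.4,131,27,106,-0.5])

```text
time: 8.9
tool_pos: [0.513, 0.0535, 0.0982]
ee_rot: [3.141, 0.004, 3.049]
wrist_force: [-0.3, 0.6, -0.6]
width: 0.0703
finger_force: 0.0
```

```bash
python3 - <<'E'
from h import *
s=snap('scene')
o=robot.get_obs(); print({k:np.round(v,4).tolist() for k,v in o.items() if k!='joint_torque'})
W=cloud(s); hsv=cv2.cvtColor(s['color'],cv2.COLOR_RGB2HSV)
m=(abs(W[...,2]-.042)<.004)&(hsv[...,1]<60)&(abs(W[...,1]-.055)<.04)&(W[...,0]>.42)&(W[...,0]<.56)
p=W[m]*1000; print(len(p), cv2.minAreaRect(p[:,:2].astype(np.float32)), p[:,2].mean())
cv2.imwrite('pics/s3.png',cv2.resize(s['color'][170:320,280:430],None,fx=4,fy=4,interpolation=2)[:,:,::-1])
E
```

```text
{'time': 8.95, 'joint_positions': [-0.006, 0.0549, 1.6205, -0.0001, 1.4628, -1.4843], 'qvel': [0.0002, -0.0002, 0.0155, 0.001, -0.0007, -0.0008], 'tool_pos': [0.5127, 0.0535, 0.0979], 'ee_rot': [3.1414, 0.0034, 3.0491], 'wrist_force': [-1.1291, -0.1785, -0.2378], 'wrist_torque': [0.0534, -0.1274, 0.0412], 'finger_force': 0.0, 'width': 0.0704}
534 ((502.6149597167969, 54.831302642822266), (45.30058670043945, 112.45684051513672), 84.42621612548828) 41.121813006091806
```

View pics/s3.png

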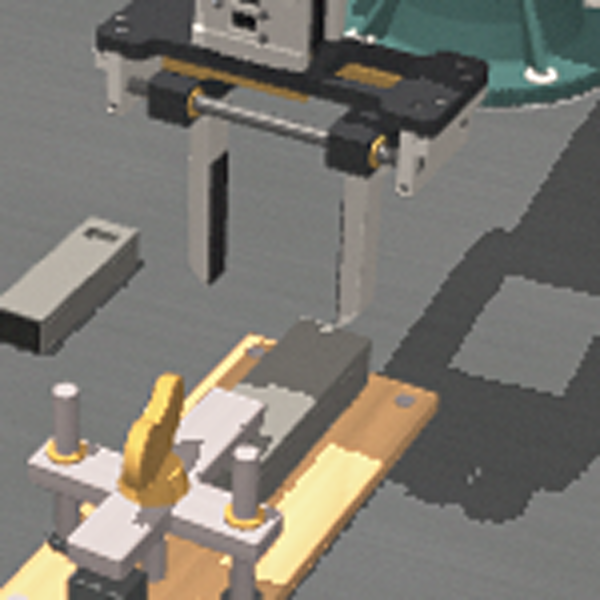

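The fingers straddle the block centrally (tips at crop (210,280) and (345,325), block at (310,380)). Next I descend to 16 mm and grip.

arm_command(targets=[0,0,0,0,0,25,-0.5,0,0,0,0,0,50,-0.5,0,0,0,0,0,68,-0.5,0,0,0,0,0,78,-0.5,0,0,0,0,0,81,-0.5,0,0,0,0,0,81,-0.5,0,0,0,0,0,81,0.3,0,0,0,0,0,81,0.3,0,0,0,0,0,81,0.3,0,0,0,0,0,81,0.3,0,0,0,0,0,81,0.3])

```text
time: 10.05
tool_pos: [0.5112, 0.0542, 0.0159]
ee_rot: [3.14, 0.001, 3.049]
wrist_force: [0.1, 2.0, 3.3]
width: 0.0418
finger_force: 30.0
```

arm_command(targets=[0,0,0,4,0,0,1,0,0,0,10,0,0,1,0,0,0,18,0,0,1,0,0,0,26,0,0,1,0,0,0,34,0,0,1,0,0,0,42,0,0,1,0,0,0,50,0,0,1,0,0,0,58,0,0,1,0,0,0,65,0,0,1,0,0,0,65,0,0,1,0,0,0,65,0,0,1])

```text
time: 11.15
tool_pos: [0.4452, 0.0597, 0.0158]
ee_rot: [-3.142, -0.001, 3.05]
wrist_force: [0.7, 0.1, 8.4]
width: 0.042
finger_force: 30.0
```

arm_command(targets=[0,0,0,65,0,-10,1,0,0,0,65,0,-30,1,0,0,0,65,0,-60,1])

```text
time: 11.45
tool_pos: [0.3721, 0.0658, 0.0695]
ee_rot: [-3.14, -0.018, 3.05]
wrist_force: [1.5, -1.1, -2.5]
width: 0.0417
finger_force: 30.0
```

That row also repeated the 65 mm draw, because shifts count from the start of each call. It did no harm, since the block was already out and clear. Next I carry it to above the tray.

arm_command(targets=[0,0,0,0,0,-20,1,0,0,1,-10,-20,-45,1,0,0,2,-28,-55,-50,1,0,0,3.5,-46,-95,-50,1,0,0,5,-64,-135,-50,1,0,0,6,-82,-175,-50,1,0,0,7,-100,-215,-50,1,0,0,8,-118,-255,-50,1,0,0,9,-136,-295,-50,1,0,0,10,-152,-330,-50,1,0,0,11,-163,-355,-50,1,0,0,11,-169,-367,-50,1,0,0,11,-170,-369,-50,1,0,0,11,-170,-369,-50,1,0,0,11,-170,-369,-50,1])

```text
time: 12.95
tool_pos: [0.5159, -0.3156, 0.1248]
ee_rot: [3.14, -0.002, 2.859]
wrist_force: [-0.3, -0.5, -2.5]
width: 0.0419
finger_force: 30.0
```

```bash
python3 - <<'E'
from h import *
s=snap('scene')
o=robot.get_obs(); print({k:np.round(v,4).tolist() for k,v in o.items() if k!='joint_torque'})
cv2.imwrite('pics/s4.png',cv2.resize(s['color'][120:280,80:280],None,fx=3,fy=3,interpolation=2)[:,:,::-1])
E
```

```text
{'time': 13.0, 'joint_positions': [-0.6429, 0.2377, 1.3581, 0.0003, 1.547, -1.9311], 'qvel': [0.0003, -0.0031, -0.0065, -0.0023, -0.004, -0.0008], 'tool_pos': [0.5162, -0.3158, 0.1252], 'ee_rot': [3.1409, -0.001, 2.859], 'wrist_force': [0.5724, 0.3964, -1.3299], 'wrist_torque': [0.0336, -0.1193, -0.0025], 'finger_force': 29.9965, 'width': 0.0421}
```

View pics/s4.png

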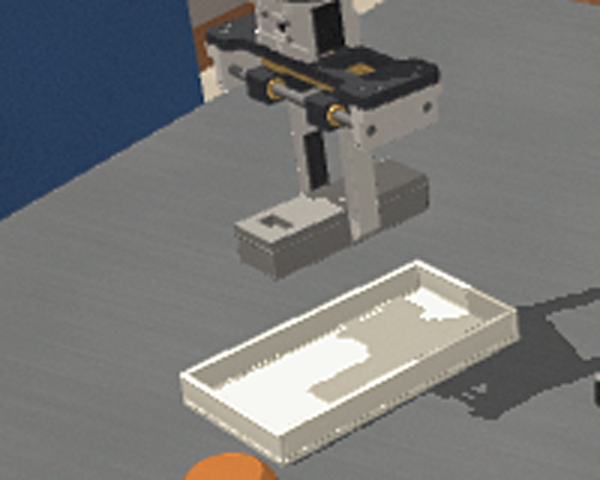

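The block is held level and in line with the tray, with the pocket up at crop (277,220) and the tray at (350,360). Next I lower it.

arm_command(targets=[0,0,0,0,-2,15,1,0,0,0,0,-2,35,1,0,0,0,0,-2,55,1,0,0,0,0,-2,75,1,0,0,0,0,-2,90,1,0,0,0,0,-2,100,1,0,0,0,0,-2,107,1,0,0,0,0,-2,111,1,0,0,0,0,-2,112,1,0,0,0,0,-2,113,1,0,0,0,0,-2,113,1])

```text
time: 14.1
tool_pos: [0.5164, -0.3197, 0.0129]
ee_rot: [-3.141, 0.001, 2.857]
wrist_force: [0.2, -0.7, -2.4]
width: 0.042
finger_force: 30.0
```

arm_command(targets=[0,0,0,0,0,0.5,1,0,0,0,0,0,1,1,0,0,0,0,0,1.5,1,0,0,0,0,0,2,1,0,0,0,0,0,2.5,1,0,0,0,0,0,2.5,1])

```text
time: 14.7
tool_pos: [0.5159, -0.3194, 0.0096]
ee_rot: [3.142, -0.0, 2.857]
wrist_force: [-0.2, 0.5, -2.4]
width: 0.0415
finger_force: 30.0
```

arm_command(targets=[0,0,0,0,0,0.4,1,0,0,0,0,0,0.8,1,0,0,0,0,0,1.2,1,0,0,0,0,0,1.2,1])

```text
time: 15.1
tool_pos: [0.516, -0.3195, 0.0089]
ee_rot: [-3.141, 0.0, 2.857]
wrist_force: [-1.4, 1.3, 0.8]
width: 0.0419
finger_force: 30.0
```

Contact: the vertical force went from -2.4 to +0.8 N. I release, opening only as far as fits inside the tray, and rise.

arm_command(targets=[0,0,0,0,0,0.3,1,0,0,0,0,0,0.3,-0.3,0,0,0,0,0,0.3,-0.3,0,0,0,0,0,0.3,-0.3,0,0,0,0,0,0.3,-0.3,0,0,0,0,0,-10,-0.3,0,0,0,0,0,-40,-0.3,0,0,0,0,0,-90,-0.3,0,0,0,0,0,-140,-0.3,0,0,0,0,0,-160,-0.3,0,0,0,0,0,-160,-0.3,0,0,0,0,0,-160,-0.3,0,0,0,0,0,-160,-0.3])

```text
time: 16.4
tool_pos: [0.5149, -0.3186, 0.1657]
ee_rot: [3.14, -0.004, 2.857]
wrist_force: [-0.1, 0.4, -0.1]
width: 0.0612
finger_force: 0.0
```

```bash
python3 - <<'E'
from h import *
s=snap('scene','s5')
print({k:np.round(v,3).tolist() for k,v in robot.get_obs().items() if k in('time','qvel','wrist_force','width','tool_pos')})
E
```

```text
{'time': 16.45, 'qvel': [0.0, 0.002, -0.003, -0.001, 0.002, 0.0], 'tool_pos': [0.515, -0.319, 0.165], 'wrist_force': [0.396, 0.533, 0.475], 'width': 0.061}
```

View pics/s5.png

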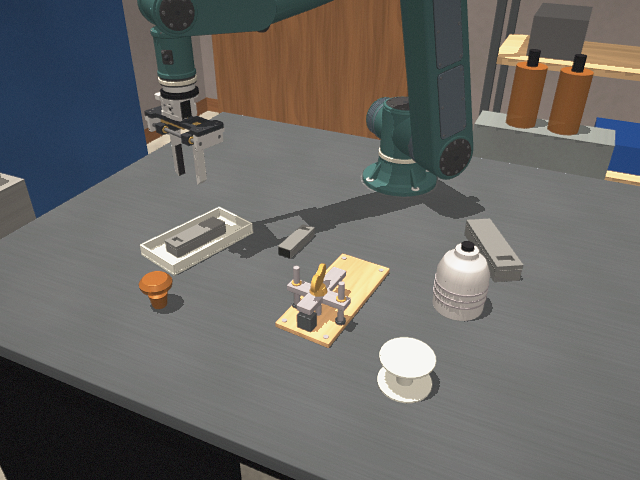

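The block lies flat in the tray at (196,236). The lamp housing, reel and stopper haven't moved, and the gripper is clear. I'm handing in.

```bash
python3 -c "
from bench import robot
print(robot.close_job())"
```

```text
the job is handed in; nothing more can be done
None
```

The wing nut is undone about 3.3 rad (in short steps on one grip, without re-gripping), the block was drawn out and lies flat and released in the white tray, the lamp housing, reel and stopper were left where they stood, and the job was handed in at about 16.5 s.

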